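Close and clamp the corner joint of a canvas frame

ROBOT

A 6-joint arm with a two-finger parallel gripper is mounted at the origin on the work surface. World frame = base frame: x ahead of the robot, y to its left, z up, the work surface at z = 0. Lengths are in m, angles in rad, forces in N, time in s.
With the tool pointing down it reaches from about 0.425 to 0.95 m from the base axis. Payload 3.5 kg.
Tool frame: the origin (TCP) lies midway between the tips of the shut fingers; the grasp point (between the pads) lies 19 mm behind it; z points along the fingers, y is the direction in which the jaws open and shut (so a half turn about z gives the same grasp; the last joint's range is limited). The gripper opens to 85 mm and grips with 20 to 120 N. Pads are 22 mm wide; open, the fingers measure 114 mm over their backs; the gripper's body (76 mm by 85 mm) begins 54 mm behind the grasp point. The pads swing forward as they close: fully open they stand 13 mm farther back than shut.
Start: joints at [0.961, 0.286, 1.577, -0, 1.279, -0.15], TCP at [0.3, 0.605, 0.231] pointing down, gripper open.
Joint ranges: [-2.77, 2.77], [-0.9, 2.22], [0.21, 2.48], [-1.53, 4.67], [0.24, 2.81], [-2.84, 2.84]. Speed limits (rad/s): [2.79, 2.79, 3.14, 3.14, 3.14, 3.14].

INTERFACE

Orientations are given as a unit quaternion [x, y, z, w].
In Python, from plant import ctrl gives the robot as it stands.
- The arm moves only by the tool apply_moves, never from a script. Its argument "moves" is a list that holds one entry, the list of rows, each a list of 7 numbers: the shift along the tool's x, y, z in m, then the turn, a rotation vector about the tool's x, y, z in degrees, then the gripper's target within -1 to 1 (shut at 1, half-way at 0, fully open at -1). In form: [[[tx, ty, tz, ax, ay, az, hand], ...]]. A call has 1 to 12 rows; each row shifts and turns the pose as measured when the row begins, along the tool's axes as they then stand; what a row does not reach is not made up. A row lasts 1/10 s, in which the tool goes at most 50 mm and 8.59 degrees, less where a joint would pass 70% of its speed; a pose out of reach is approached as far as the arm can. A call with a gripper value outside its range is refused whole. The fingers move at their own pace and stop on an object; "force" is the grip in N (left out, the last holds). Time passes only in rows, so rows that do not move let the fingers close. It gives the time, the measured TCP pose, the force and the opening at its end, in the units of the state.
- ctrl.get_state(): the state, without advancing time (a new reading comes with each control period).
- ctrl.read_camera(name): name is "scene" or "top"; returns the picture (400x640x3 uint8, red, green, blue); there is no depth.
- ctrl.get_calibration(name): a dict with "camera_matrix" (3x3 intrinsics, pixels), "k1" (the pictures are not rectified: a ray, as slopes to the right and down, at radius r is drawn at 1 + k1 r^2 times it, then the intrinsics apply), "cam_to_world" (4x4, takes a point from camera to world coordinates). Camera axes: x right, y up, looking along -z (the intrinsics and any distortion apply to the point x, -y, -z); pixel columns grow to the right and rows downward; lengths in m; the calibration is good to about 2 mm. A picture is of the moment at which its call begins. get_calibration takes no time and is no camera call.
- ctrl.sign_off(): hands the job in, once; it reports no verdict.
The state is a dict: "time": time; "qpos": joint angles; "dq": joint speeds; "joint_efforts": joint torques, N m; "eef_pos": TCP position; "tcp_rot": TCP orientation; "contact_force": force on the tool from outside, world axes, zero at the start; "wrist_torque": the same for the moment, N m; "opening": opening from 0.0 (shut) to 1.0 (fully open).
Only numpy, scipy, OpenCV 4.12 (cv2) and the standard library are available. Lean on these libraries where they do the work, as an engineer would, in place of code of your own. Each camera call takes 0.05 s, during which the arm holds its last target. There are 200 camera calls.

TASK

Get the half-lap corner of the wooden canvas frame together, ready to be screwed: slide the loose bar's thin tongue over the fixed bar's thin end, under the pad of the bench clamp, until both shoulders of the joint are closed up. Then wind the clamp's T-handle clockwise until the pad meets the tongue, snug it up by feel, firmly but without crushing the soft pine, and let go. Leave the tape roll, paint tub and cup where they are.

Things in the scene. Friction and masses are not known exactly. Their poses are not given: they have to be found in the camera images.
- rail: Fixed pine bar of a canvas frame, 45 mm wide, 20 thick, strapped to the bench. Origin on the bench under the lap's centre, below the clamp's screw; x towards the clamp's upright, y along the bar, z up. Lap (x, y within 22.5 mm of 0): flat top at z 10. Bar full height for y 22.5 to 245: its step at y 22.5 is the side shoulder. Face x = -22.5 is the end shoulder. Strap at y 205, feet to x +-56.
- bar: Loose pine bar, 260 x 45 x 20 mm, 0.14 kg, flat on the bench. Origin: mid underside; x to the tongue, z up; mass centre at x -11 mm. Tongue, x 85 to 130: only heights 10.2 to 20. Joint closed: axes parallel to the rail's and this origin at rail x -107.5, y 0, z 0 mm; its step then meets the end shoulder, the tongue's +y side the side shoulder; gaps under 2.5. Enters along rail +x.
- clamp: Fixed green bench clamp, origin and axes as the rail's. Foot 75 x 85 mm and upright bar at x 95 mm (top at 135); jaw arm 28 mm wide from there to the screw, heights 86 to 122, ending in a boss of radius 16 on the screw axis (x = y = 0).
- clamp_pad: Steel swivel pad, 30 mm across, on the ball end of the screw; does not turn. Origin: centre of its flat underside, 23 to 30 mm above the bench at the start (tongue top: 20). It sits on the ball with a worn play of anything from 0 to 2 mm: after touching (3 N) it first slips up by that, then its force rises by some 300 N per rad of handle turn. Snug: 45 to 135 N; over 165 N crushes the pine.
- clamp_handle: T-handle and screw. Origin: screw axis at the T-bar's centre, 166 to 172 mm high at the start; x along it. Bar 9 thick, 104 long, 14 mm end balls; hub 21 mm across, 24 high; under the bar free down to 122 mm. Clockwise from above lowers it 8 mm a turn. Thread drag 0.25 N m turning, some 0.2 pushed at rest; it stays put. Each N at the pad adds 0.00127 N m: snug is 0.06 to 0.17 N m over the drag.
- tape_roll: Yellow roll of masking tape lying flat, 110 mm across, 48 mm high. Origin: centre of its underside. Leave alone.
- tub: White round paint tub with a red lid, 90 mm across, 85 mm high. Origin: centre of its underside. Leave alone.
- cup: Green plastic cup, 74 mm across the rim, 95 mm high. Origin: centre of its underside. Leave alone.
Mind the look-alikes: they are no part of the job. What is meant by the clamp is not pink or yellow, and is the larger of those in its own colour.

How it is judged:
By the outcome, as a careful person would: the job done as asked, in the order asked, and still so for the second after the job is handed in, with the robot touching nothing.
It also fails if it takes over 72 s, if anything falls off the work surface, if the arm or the gripper's body presses on something with over 40 N, if the wrist force passes 120 N, or if a joint passes its speed limit or range.

## Working session

There is one attempt and no reset: what is moved stays moved. The work goes in short steps, Python scripts to look and compute and a tool call to move; the robot and the scene stay as the last step left them, time stands still between calls to the robot, and variables do not carry over. Pictures are saved under pics/ and viewed, about 8 in all and at most 12, crops included, and the job is handed in when it is done.

Besides the shell and the picture viewer there is one more tool, called after "Request:" as a command line: name --argument value ..., lists and objects as JSON in quotes. apply_moves: Moves the arm, as the interface text tells. Its arguments: {"type":"object","properties":{"moves":{"type":"array","items":{"type":"array","items":{"type":"array","items":{"type":"number"}}}},"force":{"type":"number"}},"required":["moves"]}

```bash
ls; mkdir -p pics
python3 - <<'E'
from plant import ctrl
import cv2,numpy as np
print(ctrl.get_state())
for n in("scene","top"):
    c=ctrl.get_calibration(n);print(n,c)
    cv2.imwrite(f"pics/{n}0.png",ctrl.read_camera(n)[:,:,::-1])
E
```

```text
pics
{'time': 0.0, 'qpos': array([ 9.60958546e-01,  2.87184655e-01,  1.57817931e+00, -3.91570454e-06,
        1.27861726e+00, -1.50041162e-01]), 'dq': array([-1.32813110e-06,  1.40870511e-03, -3.15524968e-04,  1.06364821e-03,
       -1.04116530e-03, -1.52026675e-03]), 'joint_efforts': array([ 1.34750095e-03, -4.05986094e+01, -2.92624068e+01, -1.14464724e-04,
        5.93684745e-03,  9.98336560e-06]), 'eef_pos': array([0.29915743, 0.6043475 , 0.22993328]), 'tcp_rot': array([ 2.27877796e-01,  9.73689008e-01, -1.10981279e-03, -4.41177339e-04]), 'contact_force': array([-0.28452941,  0.3227402 ,  0.30272231]), 'wrist_torque': array([0.01794559, 0.00161826, 0.00259269]), 'opening': 0.9975588456942921}
scene {'camera_matrix': array([[388.64557995,   0.        , 327.5097899 ],
       [  0.        , 388.64557995, 208.15464005],
       [  0.        ,   0.        ,   1.        ]]), 'k1': -0.08580544911823193, 'cam_to_world': array([[-0.29559192, -0.79659631,  0.52731369,  1.18839135],
       [ 0.95531267, -0.24546037,  0.1647025 ,  0.21789526],
       [-0.00176679,  0.55243418,  0.83355465,  1.0836784 ],
       [ 0.        ,  0.        ,  0.        ,  1.        ]])}
top {'camera_matrix': array([[384.1965966 ,   0.        , 323.78969932],
       [  0.        , 384.1965966 , 189.98284597],
       [  0.        ,   0.        ,   1.        ]]), 'k1': -0.00852976680675424, 'cam_to_world': array([[-0.02791323,  0.98509484, -0.16973219,  0.4438609 ],
       [-0.99945715, -0.03047631, -0.01251371,  0.00754418],
       [-0.0175    ,  0.16929076,  0.98541077,  1.04801732],
       [ 0.        ,  0.        ,  0.        ,  1.        ]])}
```

View pics/scene0.png

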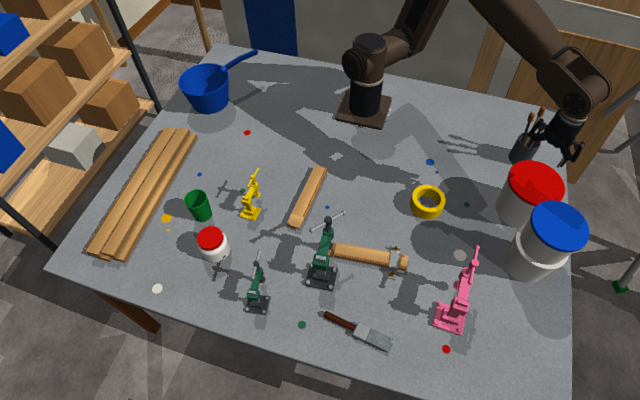

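View pics/top0.png

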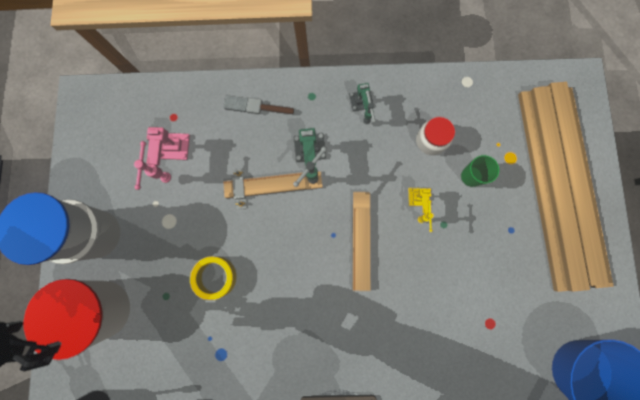

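The scene view shows the large green clamp at about (322,255), the rail running right to (408,262), and the loose bar at (308,195). In the top view the rail is at (225–322,185) and the bar at (361,192–290). Next I'll enlarge both.

Run:
```python
import cv2
a=cv2.imread("pics/top0.png")[120:300,215:385]; cv2.imwrite("pics/t1.png",cv2.resize(a,None,fx=3.3,fy=3.3,interpolation=cv2.INTER_CUBIC)[:600])
a=cv2.imread("pics/scene0.png")[160:300,280:420]; cv2.imwrite("pics/s1.png",cv2.resize(a,None,fx=4.2,fy=4.2,interpolation=cv2.INTER_CUBIC))
```

```text
(no output)
```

View pics/t1.png

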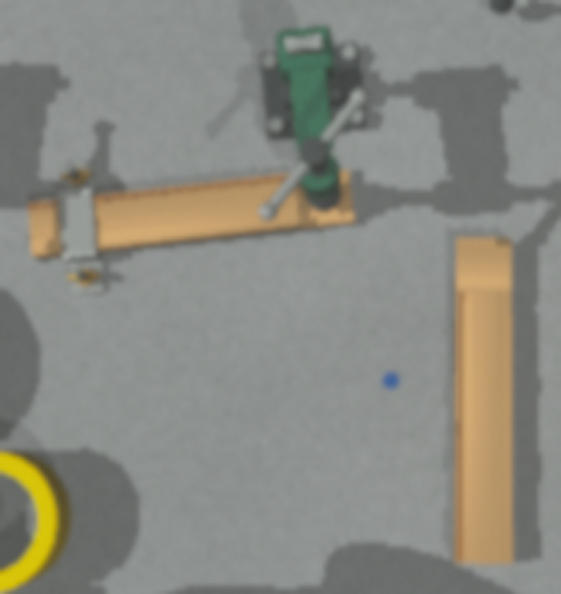

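View pics/s1.png

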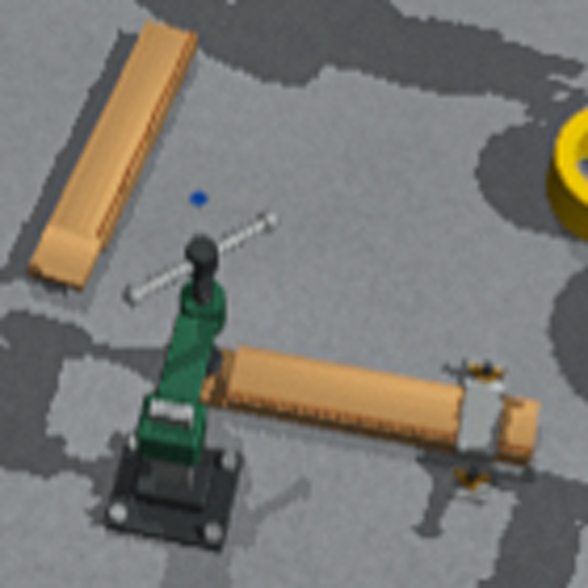

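```bash
cat > h.py <<'E'
from plant import ctrl
import numpy as np, cv2
from scipy.optimize import least_squares
from scipy.spatial.transform import Rotation as R
def proj(n,P):
    c=ctrl.get_calibration(n);T=np.linalg.inv(c["cam_to_world"]);P=np.atleast_2d(P)
    q=P@T[:3,:3].T+T[:3,3];s=q[:,:2]*[1,-1]/-q[:,2:]
    s=s*(1+c["k1"]*(s**2).sum(1,keepdims=True));K=c["camera_matrix"]
    return s*[K[0,0],K[1,1]]+K[:2,2]
def T2(p,L):  # planar pose x,y,yaw (+z)
    c,s=np.cos(p[2]),np.sin(p[2]);L=np.asarray(L,float)
    return np.c_[c*L[:,0]-s*L[:,1]+p[0],s*L[:,0]+c*L[:,1]+p[1],L[:,2]+(p[3] if len(p)>3 else 0)]
def fit(obs,p0):
    # obs: {cam:[(local mm xyz, px)]}
    def f(p): return np.concatenate([(proj(n,T2(p,np.array([o[0] for o in v])/1e3))-np.array([o[1] for o in v])).ravel() for n,v in obs.items()])
    r=least_squares(f,p0,loss="soft_l1",x_scale=0.1);print(np.round(r.x,4),"yaw deg",np.degrees(r.x[2]).round(2));print("res",np.round(f(r.x),1));return r.x
def state():
    s=ctrl.get_state();R_=R.from_quat(s["tcp_rot"]);print("t",round(s["time"],2),"p",np.round(s["eef_pos"],4),"F",np.round(s["contact_force"],1),"M",np.round(s["wrist_torque"],2),"op",round(s["opening"],3),"q",np.round(s["qpos"],2));return s,R_
E
python3 - <<'E'
from h import *
t=lambda u,v:(215+u/3.3,120+v/3.3)
s=lambda u,v:(280+u/4.2,160+v/4.2)
print("rail");r=fit({"top":[((-22.5,245,20),t(35,258)),((22.5,245,20),t(30,203)),((-22.5,-22.5,10),t(354,222)),((22.5,-22.5,10),t(351,174))],
"scene":[((-22.5,245,20),s(540,402)),((22.5,245,20),s(533,443)),((-22.5,22.5,20),s(240,347)),((22.5,22.5,20),s(226,392))]},[.65,0.05,0])
print("bar");b=fit({"top":[((130,22.5,20),t(457,238)),((130,-22.5,20),t(512,239)),((-130,22.5,20),t(455,563)),((-130,-22.5,20),t(515,563))],
"scene":[((-130,-22.5,20),s(150,24)),((-130,22.5,20),s(197,37)),((130,-22.5,20),s(33,266)),((130,22.5,20),s(83,281))]},[.45,-.1,0])
print("handle");h=fit({"top":[((52,0,0),t(358,100)),((-52,0,0),t(267,212))],"scene":[((52,0,0),s(132,296)),((-52,0,0),s(272,218))]},[r[0],r[1],-.9,.17])
print("bar goal",T2(r,[[-.1075,0,0]]))
E
```

```text
rail
[0.649  0.0494 0.0805] yaw deg 4.61
res [-1.3 -0.  -0.9  0.5 -0.2  0.7 -1.  -0.7 -1.  -0.9 -1.   2.5 -0.9 -1.6
 -0.6  0.4]
bar
[ 0.482  -0.0747 -0.0434] yaw deg -2.49
res [-0.7 -0.1 -0.7 -0.2 -0.4  0.2 -1.2  0.5 -1.2 -1.3 -0.5 -1.1 -2.1  0.1
 -1.   0.6]
handle
[ 0.6505  0.0505 -0.695   0.1693] yaw deg -39.82
res [-0.2 -0.  -0.2  0.1  0.3 -0.6 -1.4  0.5]
bar goal [[0.54179836 0.04074808 0.        ]]
```

```bash
cat >> h.py <<'E'
def plan(p,a,n,hand):
    """rows from the present pose to TCP p with jaw axis (tool y) at world angle a deg, tool down"""
    s,R0=state();p0=s["eef_pos"]
    y=np.array([np.cos(np.radians(a)),np.sin(np.radians(a)),0]);z=np.array([0,0,-1.])
    R1=R.from_matrix(np.c_[np.cross(y,z),y,z]);rv=(R0.inv()*R1).as_rotvec()
    print("total shift tool",np.round(R0.inv().apply(np.array(p)-p0),4),"turn",np.round(np.degrees(rv),2))
    rows=[]
    for i in range(n):
        Ri=R0*R.from_rotvec(rv*i/n);d=Ri.inv().apply((np.array(p)-p0)/n)
        rows.append([*np.round(d,4).tolist(),*np.round(np.degrees(rv)/n,1).tolist(),hand])
    print(rows)
E
python3 -c "
from h import *
plan([.462,-.074,.1],87.5,15,-1)"
```

```text
t 0.1 p [0.2992 0.6044 0.2301] F [-0.4 -0.  -0.4] M [ 0.03  0.02 -0.  ] op 1.0 q [ 0.96  0.29  1.58  0.    1.28 -0.15]
total shift tool [-0.447  -0.5354  0.1311] turn [ -0.12  -0.04 -23.85]
[[-0.0298, -0.0357, 0.0087, -0.0, -0.0, -1.6, -1], [-0.0288, -0.0365, 0.0087, -0.0, -0.0, -1.6, -1], [-0.0278, -0.0373, 0.0087, -0.0, -0.0, -1.6, -1], [-0.0267, -0.0381, 0.0087, -0.0, -0.0, -1.6, -1], [-0.0257, -0.0388, 0.0087, -0.0, -0.0, -1.6, -1], [-0.0246, -0.0395, 0.0087, -0.0, -0.0, -1.6, -1], [-0.0235, -0.0401, 0.0087, -0.0, -0.0, -1.6, -1], [-0.0223, -0.0408, 0.0087, -0.0, -0.0, -1.6, -1], [-0.0212, -0.0414, 0.0087, -0.0, -0.0, -1.6, -1], [-0.0201, -0.042, 0.0087, -0.0, -0.0, -1.6, -1], [-0.0189, -0.0425, 0.0087, -0.0, -0.0, -1.6, -1], [-0.0177, -0.043, 0.0087, -0.0, -0.0, -1.6, -1], [-0.0165, -0.0435, 0.0087, -0.0, -0.0, -1.6, -1], [-0.0153, -0.0439, 0.0087, -0.0, -0.0, -1.6, -1], [-0.0141, -0.0443, 0.0087, -0.0, -0.0, -1.6, -1]]
```

Request:
apply_moves --moves '[[[-0.03, -0.036, 0.009, 0, 0, -1.6, -1], [-0.029, -0.0365, 0.009, 0, 0, -1.6, -1], [-0.028, -0.037, 0.009, 0, 0, -1.6, -1], [-0.027, -0.038, 0.009, 0, 0, -1.6, -1], [-0.026, -0.039, 0.009, 0, 0, -1.6, -1], [-0.025, -0.0395, 0.009, 0, 0, -1.6, -1], [-0.0235, -0.04, 0.009, 0, 0, -1.6, -1], [-0.022, -0.041, 0.009, 0, 0, -1.6, -1], [-0.021, -0.0415, 0.009, 0, 0, -1.6, -1], [-0.02, -0.042, 0.009, 0, 0, -1.6, -1], [-0.019, -0.0425, 0.009, 0, 0, -1.6, -1], [-0.018, -0.043, 0.009, 0, 0, -1.6, -1]]]' --force 40

```text
time: 1.3
eef_pos: [0.4356, 0.0468, 0.1145]
tcp_rot: [0.049, 0.999, -0.001, -0.001]
contact_force: [0.9, 0.1, 0.3]
opening: 1.002
```

```bash
python3 -c "
from h import *
plan([.462,-.074,.08],87.5,8,-1)"
```

```text
t 1.3 p [0.4356 0.0468 0.1145] F [0.9 0.1 0.3] M [0.05 0.03 0.03] op 1.002 q [-0.12 -0.11  2.23 -0.    1.02 -1.6 ]
total shift tool [-0.0382 -0.1176  0.0347] turn [-0.11 -0.09 -3.15]
[[-0.0048, -0.0147, 0.0043, -0.0, -0.0, -0.4, -1], [-0.0047, -0.0147, 0.0043, -0.0, -0.0, -0.4, -1], [-0.0046, -0.0148, 0.0043, -0.0, -0.0, -0.4, -1], [-0.0045, -0.0148, 0.0043, -0.0, -0.0, -0.4, -1], [-0.0044, -0.0148, 0.0043, -0.0, -0.0, -0.4, -1], [-0.0043, -0.0149, 0.0043, -0.0, -0.0, -0.4, -1], [-0.0042, -0.0149, 0.0043, -0.0, -0.0, -0.4, -1], [-0.0041, -0.0149, 0.0043, -0.0, -0.0, -0.4, -1]]
```

Request:
apply_moves --moves '[[[-0.01, -0.03, 0.009, 0, 0, -0.8, -1], [-0.01, -0.03, 0.009, 0, 0, -0.8, -1], [-0.009, -0.03, 0.009, 0, 0, -0.8, -1], [-0.009, -0.028, 0.008, 0, 0, -0.8, -1], [0, 0, 0, 0, 0, 0, -1]]]'

```text
time: 1.8
eef_pos: [0.4637, -0.084, 0.0767]
tcp_rot: [0.024, 1.0, -0.001, -0.002]
contact_force: [0.4, 0.5, -0.1]
opening: 0.997
```

Run:
```python
from h import *
plan([.462,-.074,.003],87.5,3,-1)
im=ctrl.read_camera("scene")[:,:,::-1]
cv2.imwrite("pics/s2.png",cv2.resize(im[120:290,260:410],None,fx=3.5,fy=3.5,interpolation=cv2.INTER_CUBIC))
```

```text
t 1.8 p [ 0.4637 -0.084   0.0767] F [ 0.4  0.5 -0.1] M [ 0.03  0.02 -0.01] op 0.997 q [-0.39  0.03  2.18 -0.    0.94 -1.91]
total shift tool [0.002  0.01   0.0737] turn [-0.11 -0.19 -0.28]
[[0.0007, 0.0033, 0.0246, -0.0, -0.1, -0.1, -1], [0.0007, 0.0033, 0.0246, -0.0, -0.1, -0.1, -1], [0.0007, 0.0033, 0.0246, -0.0, -0.1, -0.1, -1]]
```

View pics/s2.png

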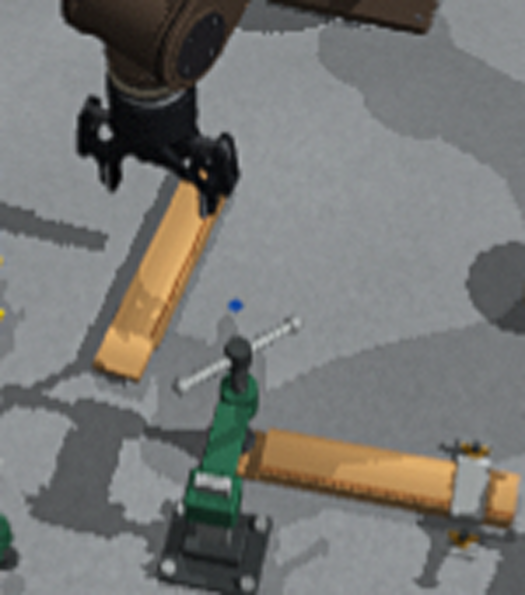

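The fingers straddle the bar. They sit about 10 mm to one side, so I'll correct that and then go down.

Request:
apply_moves --moves '[[[0.002, 0.01, 0.01, 0, -0.2, -0.3, -1], [0, 0, 0.025, 0, 0, 0, -1], [0, 0, 0.025, 0, 0, 0, -1], [0, 0, 0.012, 0, 0, 0, -1], [0, 0, 0, 0, 0, 0, -1]]]'

```text
time: 2.35
eef_pos: [0.4598, -0.0652, 0.0018]
tcp_rot: [0.019, 1.0, 0.0, -0.0]
contact_force: [-0.4, 0.3, 0.1]
opening: 1.001
```

Run:
```python
from h import *
plan([.462,-.074,.003],87.5,1,-1)
```

```text
t 2.35 p [ 0.4598 -0.0652  0.0018] F [-0.4  0.3  0.1] M [ 0.04  0.01 -0.04] op 1.001 q [-0.36  0.16  2.21  0.    0.77 -1.89]
total shift tool [-0.0026 -0.0087 -0.0012] turn [ 0.04 -0.01  0.36]
[[-0.0026, -0.0087, -0.0012, 0.0, -0.0, 0.4, -1]]
```

Request:
apply_moves --moves '[[[-0.001, -0.005, -0.001, 0, 0, 0.3, -1], [0, 0, 0, 0, 0, 0, -1], [0, 0, 0, 0, 0, 0, -1]]]'

```text
time: 2.65
eef_pos: [0.4615, -0.0693, 0.0045]
tcp_rot: [0.02, 1.0, 0.0, 0.001]
contact_force: [0.1, 0.1, -0.5]
opening: 1.003
```

Request:
apply_moves --moves '[[[0, -0.004, 0.002, 0, 0, 0, -1], [0, 0, 0, 0, 0, 0, -1], [0, 0, 0, 0, 0, 0, 0.3], [0, 0, 0, 0, 0, 0, 0.3], [0, 0, 0, 0, 0, 0, 0.3], [0, 0, 0, 0, 0, 0, 0.3], [0, 0, 0, 0, 0, 0, 0.3], [0, 0, 0, 0, 0, 0, 0.3], [0, 0, 0, 0, 0, 0, 0.3], [0, 0, 0, 0, 0, 0, 0.3]]]' --force 40

```text
time: 3.65
eef_pos: [0.4635, -0.0749, 0.005]
tcp_rot: [0.021, 1.0, -0.001, 0.004]
contact_force: [-0.7, -0.5, 0.5]
opening: 0.52
```

Run:
```python
from h import *
plan([.45,-.02,.003],87.5,4,.3)
```

```text
t 3.65 p [ 0.4635 -0.0749  0.005 ] F [-0.7 -0.5  0.5] M [-0.04  0.02 -0.  ] op 0.52 q [-0.38  0.16  2.21  0.    0.77 -1.91]
total shift tool [0.0158 0.0543 0.0018] turn [-0.08  0.41  0.1 ]
[[0.0039, 0.0136, 0.0004, -0.0, 0.1, 0.0, 0.3], [0.0039, 0.0136, 0.0005, -0.0, 0.1, 0.0, 0.3], [0.0039, 0.0136, 0.0005, -0.0, 0.1, 0.0, 0.3], [0.004, 0.0136, 0.0005, -0.0, 0.1, 0.0, 0.3]]
```

Request:
apply_moves --moves '[[[0.002, 0.015, 0.001, 0, 0.1, -1, 0.3], [0.002, 0.018, 0.001, 0, 0.1, -1.2, 0.3], [0.002, 0.018, 0.001, 0, 0.1, -1.2, 0.3], [0.001, 0.018, 0.001, 0, 0.1, -1.2, 0.3], [0, 0.015, 0, 0, 0, -1, 0.3], [0, 0.006, 0, 0, 0, -0.5, 0.3], [0, 0, 0, 0, 0, 0, 0.3], [0, 0, 0, 0, 0, 0, 0.3]]]'

```text
time: 4.45
eef_pos: [0.4628, 0.0128, 0.0052]
tcp_rot: [-0.035, 0.999, -0.006, 0.006]
contact_force: [0.3, 0.2, 1.5]
opening: 0.517
```

Run:
```python
from h import *
plan([.4638,.0315,.004],94.6,3,.3)
```

```text
t 4.45 p [0.4628 0.0128 0.0052] F [0.3 0.2 1.5] M [0.12 0.08 0.02] op 0.517 q [-0.19  0.14  2.22 -0.01  0.76 -1.82]
total shift tool [-0.0023  0.0186  0.001 ] turn [-0.72  0.7  -0.59]
[[-0.0008, 0.0062, 0.0003, -0.2, 0.2, -0.2, 0.3], [-0.0008, 0.0062, 0.0003, -0.2, 0.2, -0.2, 0.3], [-0.0008, 0.0062, 0.0004, -0.2, 0.2, -0.2, 0.3]]
```

Request:
apply_moves --moves '[[[0, 0.008, 0, -0.4, 0.4, -0.3, 0.3], [-0.001, 0.006, 0.001, -0.3, 0.3, -0.2, 0.3], [0, 0, 0, 0, 0, 0, 0.3], [0, 0, 0, 0, 0, 0, 0.3]]]'

```text
time: 4.85
eef_pos: [0.4641, 0.0254, 0.0049]
tcp_rot: [-0.039, 0.999, -0.001, 0.0]
contact_force: [-0.3, -0.5, 0.9]
opening: 0.517
```

Run:
```python
from h import *
plan([.4638,.0315,.004],94.6,3,.3)
for n,b in(("top",(120,300,215,385)),("scene",(150,290,270,420))):
    im=ctrl.read_camera(n)[b[0]:b[1],b[2]:b[3],::-1]
    cv2.imwrite(f"pics/{n}3.png",cv2.resize(im,None,fx=3.3 if n=="top" else 5,fy=3.3 if n=="top" else 5,interpolation=cv2.INTER_CUBIC)[:600])
a=cv2.imread("pics/top3.png")[:,:];b=cv2.imread("pics/scene3.png")[:,:]
b=cv2.resize(b[:600],None,fx=.0+.8,fy=.8)
```

```text
t 4.85 p [0.4641 0.0254 0.0049] F [-0.3 -0.5  0.9] M [-0.05 -0.    0.01] op 0.517 q [-0.16  0.15  2.21 -0.    0.77 -1.81]
total shift tool [-0.0002  0.0061  0.0009] turn [-0.11  0.03 -0.15]
[[-0.0001, 0.002, 0.0003, -0.0, 0.0, -0.1, 0.3], [-0.0001, 0.002, 0.0003, -0.0, 0.0, -0.1, 0.3], [-0.0001, 0.002, 0.0003, -0.0, 0.0, -0.1, 0.3]]
```

View pics/scene3.png

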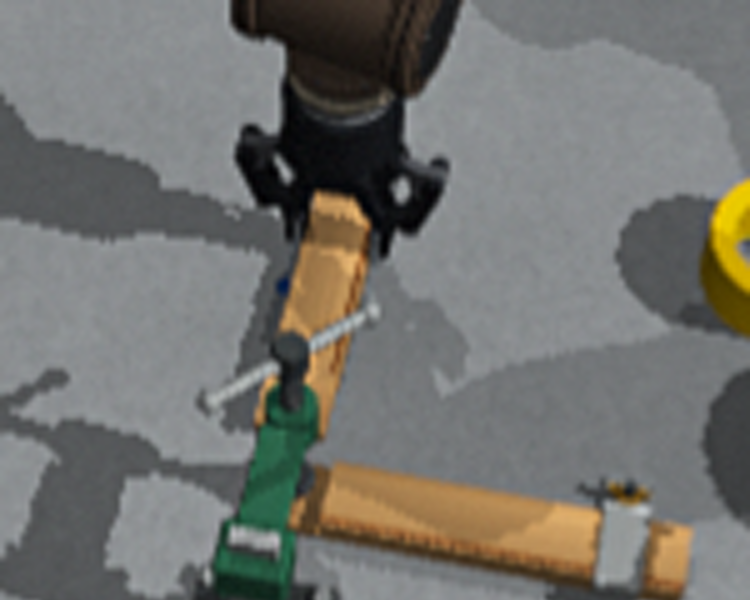

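View pics/top3.png

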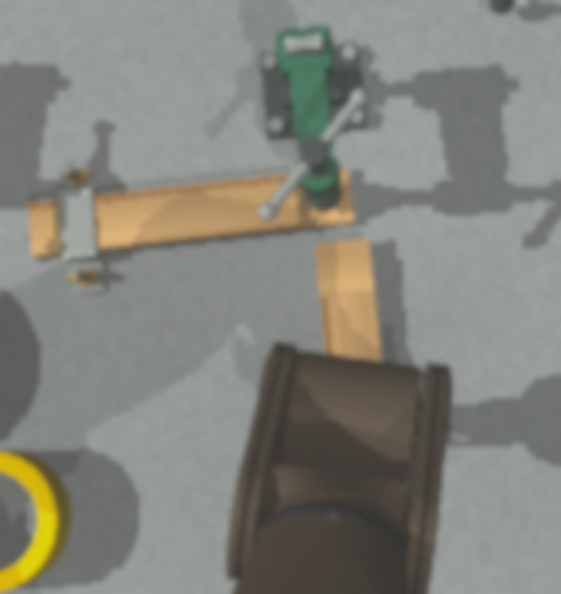

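The tongue's left edge is at (316,245) in the top crop, about 6–7 mm clear of the side-shoulder line at around x = 302. The bar is parallel to the entry direction. Next I'll reduce the side offset and start the entry.

Request:
apply_moves --moves '[[[0, 0.004, 0, 0, 0, -0.1, 0.3], [0, 0, 0, 0, 0, 0, 0.3], [-0.006, 0, 0, 0, 0, 0, 0.3], [-0.006, 0, 0, 0, 0, 0, 0.3], [-0.006, 0, 0, 0, 0, 0, 0.3], [0, 0, 0, 0, 0, 0, 0.3], [0, 0, 0, 0, 0, 0, 0.3]]]'

```text
time: 5.65
eef_pos: [0.4809, 0.0314, 0.0049]
tcp_rot: [-0.04, 0.999, -0.001, -0.002]
contact_force: [-2.4, -0.5, 2.1]
opening: 0.513
```

```bash
cat >> h.py <<'E'
rail=np.array([.649,.0494,.0805])
def rel():
    s,R_=state();d=s["eef_pos"][:2]-rail[:2];c,k=np.cos(rail[2]),np.sin(rail[2])
    y=R_.as_matrix()[:,1];F=s["contact_force"]
    print("rail-frame tcp",np.round([c*d[0]+k*d[1],-k*d[0]+c*d[1]],4),"yang",np.degrees(np.arctan2(y[1],y[0])).round(2),"tilt",np.round(np.degrees(R_.as_matrix()[2,:2]),2),"F rail",np.round([c*F[0]+k*F[1],-k*F[0]+c*F[1],F[2]],1))
E
python3 -c "
from h import *
rel()"
```

```text
t 5.65 p [0.4809 0.0314 0.0049] F [-2.4 -0.5  2.1] M [-0.04  0.2  -0.02] op 0.513 q [-0.14  0.19  2.17 -0.    0.78 -1.79]
rail-frame tcp [-0.169  -0.0044] yang 94.55 tilt [ 0.24 -0.06] F rail [-2.4 -0.3  2.1]
```

Request:
apply_moves --moves '[[[0, 0, -0.001, 0, -0.5, 0, 0.3], [0, 0, 0, 0, 0, 0, 0.3], [-0.005, 0, 0, 0, 0, 0, 0.3], [-0.005, 0, 0, 0, 0, 0, 0.3], [0, 0, 0, 0, 0, 0, 0.3], [0, 0, 0, 0, 0, 0, 0.3]]]'

```text
time: 6.25
eef_pos: [0.4892, 0.0324, 0.005]
tcp_rot: [-0.04, 0.999, -0.0, 0.0]
contact_force: [-1.8, 0.3, 1.5]
opening: 0.513
```

```bash
python3 -c "
from h import *
rel()"
```

```text
t 6.25 p [0.4892 0.0324 0.005 ] F [-1.8  0.3  1.5] M [-0.08  0.02 -0.  ] op 0.513 q [-0.14  0.2   2.15 -0.    0.78 -1.79]
rail-frame tcp [-0.1607 -0.0041] yang 94.56 tilt [-0.03 -0.02] F rail [-1.8  0.5  1.5]
```

Request:
apply_moves --moves '[[[0, 0, -0.0005, 0, -0.1, 0, 0.3], [-0.005, 0, 0, 0, 0, 0, 0.3], [-0.005, 0, 0, 0, 0, 0, 0.3], [-0.005, 0, 0, 0, 0, 0, 0.3], [-0.005, 0, 0, 0, 0, 0, 0.3], [-0.004, 0, 0, 0, 0, 0, 0.3], [0, 0, 0, 0, 0, 0, 0.3], [0, 0, 0, 0, 0, 0, 0.3]]]'

```text
time: 7.05
eef_pos: [0.515, 0.0346, 0.005]
tcp_rot: [-0.04, 0.999, -0.0, 0.001]
contact_force: [-0.6, 0.0, 0.9]
opening: 0.515
```

```bash
python3 -c "
from h import *
rel()"
```

```text
t 7.05 p [0.515  0.0346 0.005 ] F [-0.6  0.   0.9] M [-0.06  0.15  0.02] op 0.515 q [-0.13  0.25  2.09  0.    0.8  -1.78]
rail-frame tcp [-0.1348 -0.004 ] yang 94.56 tilt [-0.09 -0.01] F rail [-0.6  0.1  0.9]
```

Request:
apply_moves --moves '[[[-0.003, 0, 0, 0, 0, 0, 0.3], [-0.003, 0, 0, 0, 0, 0, 0.3], [-0.002, 0, 0, 0, 0, 0, 0.3], [0, 0, 0, 0, 0, 0, 0.3]]]'

```text
time: 7.45
eef_pos: [0.5233, 0.0353, 0.005]
tcp_rot: [-0.04, 0.999, 0.0, 0.001]
contact_force: [-1.1, -0.4, -0.6]
opening: 0.513
```

```bash
python3 -c "
from h import *
rel()"
```

```text
t 7.45 p [0.5233 0.0353 0.005 ] F [-1.1 -0.4 -0.6] M [-0.1  -0.07  0.01] op 0.513 q [-0.13  0.27  2.07  0.    0.8  -1.78]
rail-frame tcp [-0.1264 -0.004 ] yang 94.55 tilt [-0.08 -0.  ] F rail [-1.1 -0.3 -0.6]
```

Request:
apply_moves --moves '[[[-0.002, 0, 0, 0, 0, 0, 0.3], [-0.002, 0, 0, 0, 0, 0, 0.3], [-0.0015, 0, 0, 0, 0, 0, 0.3]]]'

```text
time: 7.75
eef_pos: [0.5248, 0.0355, 0.005]
tcp_rot: [-0.04, 0.999, -0.0, -0.006]
contact_force: [-7.2, -0.8, 6.7]
opening: 0.517
```

```bash
python3 -c "
from h import *
rel()"
```

```text
t 7.75 p [0.5248 0.0355 0.005 ] F [-7.2 -0.8  6.7] M [-0.27  0.64 -0.14] op 0.517 q [-0.12  0.28  2.06 -0.    0.82 -1.77]
rail-frame tcp [-0.125  -0.0039] yang 94.61 tilt [0.67 0.01] F rail [-7.2 -0.2  6.7]
```

End contact is at −125 mm, where −126 was expected. Next I'll push sideways to the side shoulder.

Request:
apply_moves --moves '[[[0.0005, 0.002, 0, 0, -0.5, 0, 0.3], [0, 0.002, 0, 0, 0, 0, 0.3], [0, 0.002, 0, 0, 0, 0, 0.3]]]'

```text
time: 8.05
eef_pos: [0.5243, 0.0406, 0.0051]
tcp_rot: [-0.039, 0.999, -0.001, -0.001]
contact_force: [-1.7, -4.8, -0.3]
opening: 0.514
```

```bash
python3 -c "
from h import *
rel()"
```

```text
t 8.05 p [0.5243 0.0406 0.0051] F [-1.7 -4.8 -0.3] M [-0.83  0.14 -0.49] op 0.514 q [-0.12  0.27  2.07 -0.    0.8  -1.76]
rail-frame tcp [-0.125   0.0013] yang 94.51 tilt [ 0.08 -0.06] F rail [-2.1 -4.6 -0.3]
```

Request:
apply_moves --moves '[[[-0.0005, 0.0015, 0, 0, 0, 0, 0.3], [-0.001, 0.0015, 0, 0, 0, 0, 0.3], [-0.0015, 0.001, 0, 0, 0, 0, 0.3]]]'

```text
time: 8.35
eef_pos: [0.5241, 0.0412, 0.005]
tcp_rot: [-0.037, 0.999, -0.004, -0.006]
contact_force: [-7.0, -6.4, 6.9]
opening: 0.516
```

Run:
```python
from h import *
rel()
a=[]
for n,b,f in(("top",(160,260,280,360),5),("scene",(200,280,310,390),5)):
    im=ctrl.read_camera(n)[b[0]:b[1],b[2]:b[3],::-1]
    a.append(cv2.resize(im,(400,400*im.shape[0]//im.shape[1]),interpolation=cv2.INTER_CUBIC)[:400])
cv2.imwrite("pics/c4.png",np.hstack(a))
```

```text
t 8.35 p [0.5241 0.0412 0.005 ] F [-7.  -6.4  6.9] M [-0.83  0.9  -0.23] op 0.516 q [-0.11  0.28  2.06 -0.01  0.81 -1.75]
rail-frame tcp [-0.1252  0.0018] yang 94.26 tilt [ 0.7  -0.39] F rail [-7.5 -5.8  6.9]
```

View pics/c4.png

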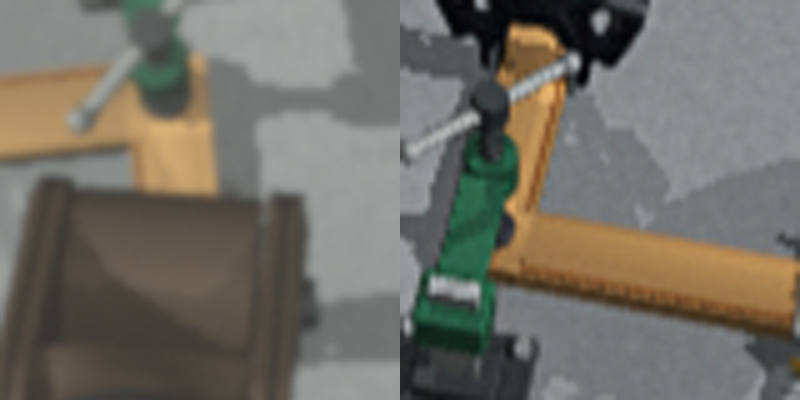

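Both views show the joint closed: no gap along the side shoulder at crop (135,110–160). I'll relax the contact force, release, and check the fit.

Request:
apply_moves --moves '[[[0, 0, 0, 0, -0.5, 0, 0.3], [0, 0, 0, 0, 0, 0, 0.3], [0, 0, 0, 0, 0, 0, -0.3], [0, 0, 0, 0, 0, 0, -0.6], [0, 0, 0, 0, 0, 0, -0.6], [0, 0, 0, 0, 0, 0, -0.6], [0, 0, -0.005, 0, 0, 0, -0.6], [0.002, 0, -0.02, 0, 0, 0, -0.6], [0.006, 0, -0.03, 0, 0, 0, -0.6], [0.006, 0, -0.03, 0, 0, 0, -0.6], [0.003, 0, -0.03, 0, 0, 0, -0.6], [0, 0, -0.02, 0, 0, 0, -0.6]]]'

```text
time: 9.65
eef_pos: [0.505, 0.0424, 0.1423]
tcp_rot: [-0.038, 0.999, -0.002, -0.005]
contact_force: [-0.3, 0.4, 0.0]
opening: 0.797
```

Run:
```python
from h import *
rel()
for n in("top","scene"):
    print(n,"goal corners tip/step/rear z20",proj(n,T2(rail,[[.0225,-.0225,.02],[-.0225,-.0225,.02],[-.2375,-.0225,.02],[-.2375,.0225,.02]])).round(1).tolist())
plan([.6,.05,.23],50.2,6,-.6)
```

```text
t 9.65 p [0.505  0.0424 0.1423] F [-0.3  0.4  0. ] M [ 0.02 -0.01  0.04] op 0.797 q [-0.11  0.01  2.05 -0.01  1.08 -1.76]
rail-frame tcp [-0.1441  0.0046] yang 94.4 tilt [ 0.6  -0.21] F rail [-0.3  0.4  0. ]
top goal corners tip/step/rear z20 [[320.3, 171.3], [322.0, 187.3], [330.8, 267.5], [313.8, 269.4]]
scene goal corners tip/step/rear z20 [[318.9, 250.9], [322.2, 238.3], [336.3, 184.6], [349.2, 186.8]]
t 9.65 p [0.505  0.0424 0.1423] F [-0.3  0.4  0. ] M [ 0.02 -0.01  0.04] op 0.797 q [-0.11  0.01  2.05 -0.01  1.08 -1.76]
total shift tool [-0.0944 -0.     -0.0887] turn [-0.44 -0.49 44.2 ]
[[-0.0157, -0.0, -0.0148, -0.1, -0.1, 7.4, -0.6], [-0.0156, 0.002, -0.0148, -0.1, -0.1, 7.4, -0.6], [-0.0153, 0.004, -0.0147, -0.1, -0.1, 7.4, -0.6], [-0.0146, 0.006, -0.0147, -0.1, -0.1, 7.4, -0.6], [-0.0138, 0.0078, -0.0147, -0.1, -0.1, 7.4, -0.6], [-0.0127, 0.0095, -0.0146, -0.1, -0.1, 7.4, -0.6]]
```

Request:
apply_moves --moves '[[[0, 0, -0.025, -0.1, -0.1, 4, -0.4], [0, 0, -0.03, -0.1, -0.1, 7, -0.4], [-0.01, 0.002, -0.02, -0.1, -0.1, 7.5, -0.4], [-0.025, 0.006, -0.01, -0.1, -0.1, 7.5, -0.4], [-0.025, 0.009, 0, -0.1, -0.1, 7.5, -0.4], [-0.022, 0.013, 0, 0, 0, 7, -0.4], [-0.015, 0.01, 0, 0, 0, 1, -0.4], [0, 0, 0, 0, 0, 0, -0.4], [0, 0, 0, 0, 0, 0, -0.4]]]'

```text
time: 10.55
eef_pos: [0.616, 0.0413, 0.2413]
tcp_rot: [0.332, 0.943, 0.003, 0.007]
contact_force: [-0.5, 0.7, -0.5]
opening: 0.699
```

Run:
```python
from h import *
plan([.6500,.050,.2],50.2,3,-.4)
```

```text
t 10.55 p [0.616  0.0413 0.2413] F [-0.5  0.7 -0.5] M [0.03 0.02 0.05] op 0.699 q [-0.1   0.15  1.72  0.    1.26 -0.99]
total shift tool [-0.0207  0.0276  0.0418] turn [0.6  0.58 1.06]
[[-0.0069, 0.0092, 0.0139, 0.2, 0.2, 0.4, -0.4], [-0.0069, 0.0093, 0.0139, 0.2, 0.2, 0.4, -0.4], [-0.0069, 0.0094, 0.0138, 0.2, 0.2, 0.4, -0.4]]
```

Request:
apply_moves --moves '[[[-0.009, 0.012, 0, 0.3, 0.3, 0.6, -0.4], [-0.008, 0.011, 0.01, 0.2, 0.2, 0.4, -0.4], [0, 0, 0.01, 0, 0, 0, -0.4], [0, 0, 0, 0, 0, 0, -0.4], [0, 0, 0, 0, 0, 0, -0.4]]]'

```text
time: 11.05
eef_pos: [0.6396, 0.0492, 0.221]
tcp_rot: [0.339, 0.941, -0.0, -0.001]
contact_force: [0.6, -0.3, 0.3]
opening: 0.703
```

Run:
```python
from h import *
plan([.6500,.050,.2],50.2,1,-.4)
a=[]
for n,b in(("top",(150,250,270,370)),("scene",(180,280,280,380))):
    im=ctrl.read_camera(n)[b[0]:b[1],b[2]:b[3],::-1]
    a.append(cv2.resize(im,(400,400),interpolation=cv2.INTER_CUBIC))
cv2.imwrite("pics/c5.png",np.hstack(a))
print(proj("scene",[[.65,.05,.169]]))
```

```text
t 11.05 p [0.6396 0.0492 0.221 ] F [ 0.6 -0.3  0.3] M [ 0.03  0.   -0.01] op 0.703 q [-0.08  0.22  1.67  0.    1.25 -0.96]
total shift tool [-0.0076  0.0073  0.0209] turn [-0.04 -0.09  0.18]
[[-0.0076, 0.0073, 0.0209, -0.0, -0.1, 0.2, -0.4]]
[[327.64284071 220.89401642]]
```

View pics/c5.png

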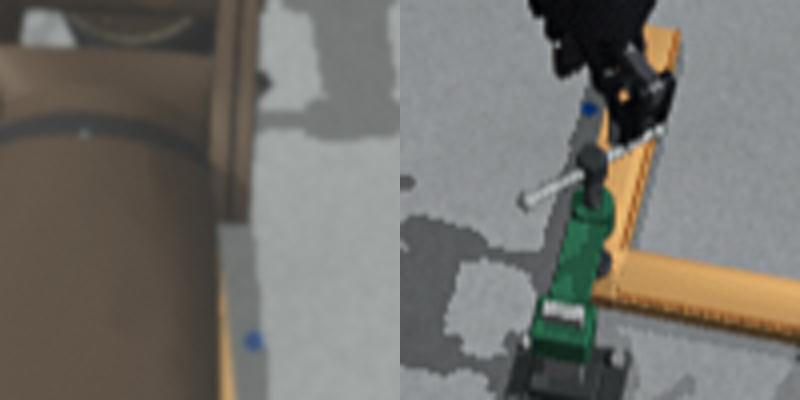

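Bar is still in place (rear corner about (350,188), 349,187 predicted). The hub is at (328,220), as predicted. Next I'll centre on it and descend.

Request:
apply_moves --moves '[[[-0.007, 0.007, 0.005, 0, 0, 0.2, -0.4], [0, 0, 0.01, 0, 0, 0, -0.4], [0, 0, 0.005, 0, 0, 0, -0.4], [0, 0, 0, 0, 0, 0, -0.4]]]'

```text
time: 11.55
eef_pos: [0.6503, 0.0499, 0.2006]
tcp_rot: [0.341, 0.94, 0.0, 0.0]
contact_force: [-0.2, -0.6, -0.2]
opening: 0.701
```

Run:
```python
from h import *
plan([.6500,.050,.15],50.2,1,-.4)
```

```text
t 11.55 p [0.6503 0.0499 0.2006] F [-0.2 -0.6 -0.2] M [0.   0.01 0.05] op 0.701 q [-0.08  0.26  1.66  0.    1.22 -0.95]
total shift tool [ 0.0003 -0.0001  0.0506] turn [ 0.02  0.01 -0.06]
[[0.0003, -0.0001, 0.0506, 0.0, 0.0, -0.1, -0.4]]
```

Request:
apply_moves --moves '[[[0, 0, 0.012, 0, 0, 0, -0.4], [0, 0, 0.015, 0, 0, 0, -0.4], [0, 0, 0.012, 0, 0, 0, -0.4], [0, 0, 0.006, 0, 0, 0, -0.4], [0, 0, 0, 0, 0, 0, -0.4], [0, 0, 0, 0, 0, 0, 1], [0, 0, 0, 0, 0, 0, 1], [0, 0, 0, 0, 0, 0, 1], [0, 0, 0, 0, 0, 0, 1], [0, 0, 0, 0, 0, 0, 1], [0, 0, 0, 0, 0, 0, 1]]]' --force 20

```text
time: 12.65
eef_pos: [0.6502, 0.0512, 0.1502]
tcp_rot: [0.341, 0.94, 0.001, -0.0]
contact_force: [1.8, 0.9, -2.4]
opening: 0.237
```

Run:
```python
from h import *
plan([.6500,.050,.15],50.2,1,1)
```

```text
t 12.65 p [0.6502 0.0512 0.1502] F [ 1.8  0.9 -2.4] M [ 0.12 -0.13 -0.04] op 0.237 q [-0.08  0.31  1.7   0.    1.13 -0.95]
total shift tool [-0.0006 -0.001   0.0002] turn [ 0.12 -0.07 -0.05]
[[-0.0006, -0.001, 0.0002, 0.1, -0.1, -0.0, 1]]
```

The opening is 20 mm, so the hub is held. I'll grip more firmly and try a short turn.

Request:
apply_moves --moves '[[[0, 0, 0, 0, 0, 0, 1], [0, 0, 0.0002, 0, 0, 8, 1], [0, 0, 0.0002, 0, 0, 8, 1], [0, 0, 0.0002, 0, 0, 8, 1], [0, 0, 0.0002, 0, 0, 8, 1]]]' --force 70

```text
time: 13.15
eef_pos: [0.6508, 0.0517, 0.1497]
tcp_rot: [0.593, 0.805, 0.002, 0.0]
contact_force: [1.1, 1.3, -2.6]
opening: 0.226
```

```bash
cat >> h.py <<'E'
def turn():
    s,R_=state();y=R_.as_matrix()[:,1];F=s["contact_force"]
    print("yang",np.degrees(np.arctan2(y[1],y[0])).round(2),"tilt",np.round(np.degrees(R_.as_matrix()[2,:2]),2),"Ftool",np.round(R_.inv().apply(F),1),"Mtool",np.round(R_.inv().apply(s["wrist_torque"]),3))
E
python3 -c "
from h import *
turn()"
```

```text
t 13.15 p [0.6508 0.0517 0.1497] F [ 1.1  1.3 -2.6] M [ 0.2  -0.14  0.24] op 0.226 q [-0.08  0.31  1.7   0.    1.13 -0.38]
yang 17.23 tilt [0.1  0.18] Ftool [0.9 1.5 2.6] Mtool [-0.193  0.145 -0.24 ]
```

Request:
apply_moves --moves '[[[0, 0, 0.0002, 0, 0, 8, 1], [0, 0, 0.0002, 0, 0, 8, 1], [0, 0, 0.0002, 0, 0, 8, 1], [0, 0, 0.0002, 0, 0, 8, 1], [0, 0, 0.0002, 0, 0, 8, 1], [0, 0, 0.0002, 0, 0, 8, 1], [0, 0, 0.0002, 0, 0, 8, 1], [0, 0, 0.0002, 0, 0, 8, 1], [0, 0, 0.0002, 0, 0, 8, 1], [0, 0, 0.0002, 0, 0, 8, 1], [0, 0, 0.0002, 0, 0, 8, 1]]]'

```text
time: 14.25
eef_pos: [0.6533, 0.0514, 0.1477]
tcp_rot: [0.99, 0.141, 0.005, -0.0]
contact_force: [1.4, 1.1, -1.8]
opening: 0.225
```

```bash
python3 -c "
from h import *
turn()"
```

```text
t 14.25 p [0.6533 0.0514 0.1477] F [ 1.4  1.1 -1.8] M [ 0.18 -0.17  0.29] op 0.225 q [-0.08  0.31  1.7   0.    1.12  1.21]
yang -73.83 tilt [0.55 0.07] Ftool [ 1.6 -0.7  1.8] Mtool [ 0.129  0.211 -0.284]
```

Request:
apply_moves --moves '[[[0, 0, 0.0002, 0, 0, 8, 1], [0, 0, 0.0002, 0, 0, 8, 1], [0, 0, 0.0002, 0, -0.3, 8, 1]]]'

```text
time: 14.55
eef_pos: [0.6537, 0.0506, 0.1471]
tcp_rot: [0.997, -0.076, 0.003, -0.0]
contact_force: [1.3, 0.5, -2.4]
opening: 0.228
```

```bash
python3 -c "
from h import *
turn()"
```

```text
t 14.55 p [0.6537 0.0506 0.1471] F [ 1.3  0.5 -2.4] M [ 0.17 -0.29  0.3 ] op 0.228 q [-0.08  0.32  1.7   0.    1.12  1.64]
yang -98.67 tilt [ 0.31 -0.08] Ftool [ 1.2 -0.7  2.4] Mtool [ 0.216  0.257 -0.301]
```

Request:
apply_moves --moves '[[[0, 0, 0.0002, 0, -0.2, 8, 1], [0, 0, 0.0002, 0, 0, 8, 1]]]'

```text
time: 14.75
eef_pos: [0.6539, 0.0501, 0.1467]
tcp_rot: [0.976, -0.218, 0.001, -0.0]
contact_force: [0.2, 0.5, -2.6]
opening: 0.225
```

```bash
python3 -c "
from h import *
turn()"
```

```text
t 14.75 p [0.6539 0.0501 0.1467] F [ 0.2  0.5 -2.6] M [ 0.13 -0.15  0.26] op 0.225 q [-0.08  0.32  1.7   0.    1.12  1.93]
yang -115.24 tilt [ 0.12 -0.08] Ftool [-0.  -0.6  2.6] Mtool [ 0.179  0.078 -0.258]
```

Still only thread drag. I'll continue in small batches, 166° turned so far.

Request:
apply_moves --moves '[[[0, 0, 0.0002, 0, 0, 8, 1], [0, 0, 0.0002, 0, 0, 8, 1]]]'

```text
time: 14.95
eef_pos: [0.6538, 0.0495, 0.1463]
tcp_rot: [0.934, -0.357, 0.001, -0.0]
contact_force: [-0.4, -0.1, -1.5]
opening: 0.226
```

```bash
python3 -c "
from h import *
turn()"
```

```text
t 14.95 p [0.6538 0.0495 0.1463] F [-0.4 -0.1 -1.5] M [ 0.09 -0.16  0.24] op 0.226 q [-0.08  0.32  1.7  -0.    1.12  2.22]
yang -131.8 tilt [ 0.12 -0.07] Ftool [-0.2  0.3  1.5] Mtool [ 0.178  0.058 -0.243]
```

Request:
apply_moves --moves '[[[0, 0, 0.0002, 0, 0, 8, 1], [0, 0, 0.0002, 0, 0, 7, 1]]]'

```text
time: 15.15
eef_pos: [0.6536, 0.0491, 0.146]
tcp_rot: [0.877, -0.48, 0.001, 0.0]
contact_force: [1.0, 0.0, -0.3]
opening: 0.225
```

```bash
python3 -c "
from h import *
turn()"
```

```text
t 15.15 p [0.6536 0.0491 0.146 ] F [ 1.   0.  -0.3] M [ 0.19 -0.13  0.22] op 0.225 q [-0.08  0.32  1.7  -0.    1.12  2.49]
yang -147.33 tilt [ 0.12 -0.05] Ftool [ 0.5 -0.8  0.3] Mtool [ 0.206 -0.089 -0.224]
```

Request:
apply_moves --moves '[[[0, 0, 0, 0, 0, 0, -0.4], [0, 0, 0, 0, 0, 0, -0.4], [0, 0, 0, 0, 0, 0, -0.4], [0, 0, 0, 0, 0, 0, -0.4], [0, 0, -0.012, 0, 0, 0, -0.4], [0, 0, -0.018, 0, 0, 0, -0.4], [0, 0, -0.015, 0, 0, 0, -0.4], [0, 0, -0.006, 0, 0, -4, -0.4], [0, 0, 0, 0, 0, -8, -0.4], [0, 0, 0, 0, 0, -8, -0.4], [0, 0, 0, 0, 0, -8, -0.4], [0, 0, 0, 0, 0, -8, -0.4]]]'

```text
time: 16.35
eef_pos: [0.6562, 0.048, 0.2106]
tcp_rot: [0.986, -0.169, 0.006, 0.001]
contact_force: [-0.6, -0.5, 0.7]
opening: 0.698
```

Request:
apply_moves --moves '[[[0, 0, 0, 0, 0, -8, -0.4], [0, 0, 0, 0, 0, -8, -0.4], [0, 0, 0, 0, 0, -8, -0.4], [0, 0, 0, 0, 0, -8, -0.4], [0, 0, 0, 0, 0, -8, -0.4], [0, 0, 0, 0, 0, -8, -0.4], [0, 0, 0, 0, 0, -8, -0.4], [0, 0, 0, 0, 0, -8, -0.4], [0, 0, 0, 0, 0, -8, -0.4], [0, 0, 0, 0, 0, -8, -0.4], [0, 0, 0, 0, 0, -8, -0.4], [0, 0, 0, 0, 0, -8, -0.4]]]'

```text
time: 17.55
eef_pos: [0.6602, 0.0479, 0.2287]
tcp_rot: [0.761, 0.649, 0.01, 0.012]
contact_force: [0.7, -0.2, -0.5]
opening: 0.694
```

Run:
```python
from h import *
plan([.652,.0502,.195],32.7,5,-.4)
```

```text
t 17.55 p [0.6602 0.0479 0.2287] F [ 0.7 -0.2 -0.5] M [0.   0.02 0.05] op 0.694 q [-0.08  0.24  1.63 -0.    1.23  0.08]
total shift tool [ 0.001  -0.0095  0.0334] turn [  1.7    0.7  -41.75]
[[0.0002, -0.0019, 0.0067, 0.3, 0.1, -8.3, -0.4], [0.0005, -0.0018, 0.0067, 0.3, 0.1, -8.3, -0.4], [0.0007, -0.0017, 0.0067, 0.3, 0.1, -8.3, -0.4], [0.0009, -0.0015, 0.0067, 0.3, 0.1, -8.3, -0.4], [0.0011, -0.0013, 0.0067, 0.3, 0.1, -8.3, -0.4]]
```

Request:
apply_moves --moves '[[[0, -0.002, 0.003, 0.3, 0.1, -8.3, -0.4], [0.0005, -0.002, 0.004, 0.3, 0.1, -8.3, -0.4], [0.0005, -0.0015, 0.004, 0.3, 0.1, -8.3, -0.4], [0.001, -0.0015, 0.004, 0.3, 0.1, -8.3, -0.4], [0.001, -0.001, 0.004, 0.3, 0.1, -7, -0.4], [0, 0, 0, 0, 0, 0, -0.4], [0, 0, 0, 0, 0, 0, -0.4]]]'

```text
time: 18.25
eef_pos: [0.6542, 0.0498, 0.2191]
tcp_rot: [0.481, 0.877, 0.002, 0.007]
contact_force: [-0.9, 0.2, 0.3]
opening: 0.701
```

Run:
```python
from h import *
plan([.652,.0502,.195],32.7,1,-.4)
im=ctrl.read_camera("scene")[170:290,270:390,::-1]
cv2.imwrite("pics/c6.png",cv2.resize(im,(600,600),interpolation=cv2.INTER_CUBIC))
```

```text
t 18.25 p [0.6542 0.0498 0.2191] F [-0.9  0.2  0.3] M [-0.03  0.03  0.01] op 0.701 q [-0.08  0.25  1.65 -0.    1.23 -0.64]
total shift tool [ 0.0018 -0.0019  0.0241] turn [ 0.58  0.63 -0.14]
[[0.0018, -0.0019, 0.0241, 0.6, 0.6, -0.1, -0.4]]
```

View pics/c6.png

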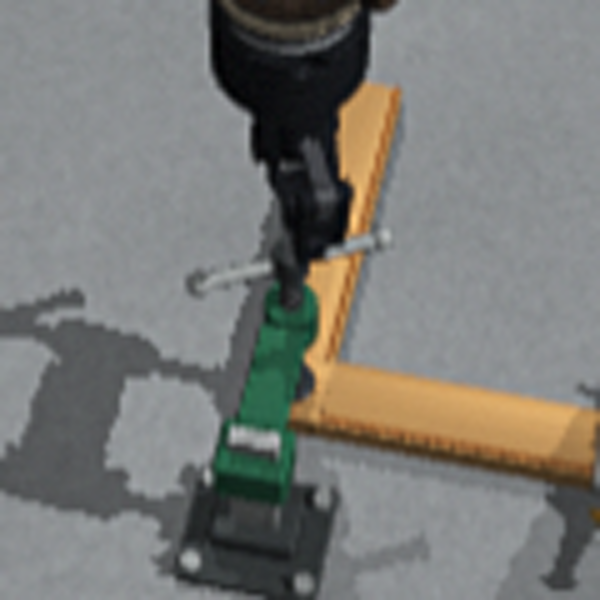

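Run:
```python
from h import *
fit({"scene":[((52,0,165),(310.2,226.3)),((-52,0,165),(346.3,218))]},[.652,.0502,-1.0])
```

```text
[ 0.6509  0.0524 -1.0082] yaw deg -57.77
res [-0.1  0.   0.1 -0. ]
```

Request:
apply_moves --moves '[[[0.002, -0.002, 0.005, 0.6, 0.6, -0.1, -0.4], [0, 0, 0.008, 0, 0, 0, -0.4], [0, 0, 0.005, 0, 0, 0, -0.4], [0, 0, 0, 0, 0, 0, -0.4]]]'

```text
time: 18.7
eef_pos: [0.6516, 0.0504, 0.2004]
tcp_rot: [0.481, 0.877, -0.0, 0.0]
contact_force: [-0.5, -0.2, -0.2]
opening: 0.698
```

Run:
```python
from h import *
plan([.652,.0502,.146],32.7,1,-.4)
```

```text
t 18.7 p [0.6516 0.0504 0.2004] F [-0.5 -0.2 -0.2] M [-0.06 -0.07 -0.03] op 0.698 q [-0.08  0.26  1.66 -0.    1.22 -0.64]
total shift tool [-0.0004  0.0003  0.0544] turn [-0.01  0.02 -0.21]
[[-0.0004, 0.0003, 0.0544, -0.0, 0.0, -0.2, -0.4]]
```

Request:
apply_moves --moves '[[[0, 0, 0.012, 0, 0, 0, -0.4], [0, 0, 0.015, 0, 0, 0, -0.4], [0, 0, 0.014, 0, 0, 0, -0.4], [0, 0, 0.007, 0, 0, 0, -0.4], [0, 0, 0, 0, 0, 0, -0.4], [0, 0, 0, 0, 0, 0, 1], [0, 0, 0, 0, 0, 0, 1], [0, 0, 0, 0, 0, 0, 1], [0, 0, 0, 0, 0, 0, 1], [0, 0, 0, 0, 0, 0, 1], [0, 0, 0, 0, 0, 0, 1]]]'

```text
time: 19.8
eef_pos: [0.6512, 0.0509, 0.1463]
tcp_rot: [0.481, 0.877, -0.0, -0.001]
contact_force: [1.0, 0.9, -1.8]
opening: 0.224
```

```bash
python3 -c "
from h import *
turn()"
```

```text
t 19.8 p [0.6512 0.0509 0.1463] F [ 1.   0.9 -1.8] M [-0.01 -0.07 -0.  ] op 0.224 q [-0.08  0.32  1.7   0.    1.13 -0.64]
yang 32.46 tilt [ 0.07 -0.04] Ftool [0.2 1.3 1.8] Mtool [-0.054 -0.049  0.001]
```

Request:
apply_moves --moves '[[[0, 0, 0.0002, 0, 0, 8, 1], [0, 0, 0.0002, 0, 0, 8, 1]]]'

```text
time: 20.0
eef_pos: [0.6514, 0.051, 0.146]
tcp_rot: [0.601, 0.799, -0.0, -0.0]
contact_force: [0.6, 1.5, -1.9]
opening: 0.226
```

```bash
python3 -c "
from h import *
turn()"
```

```text
t 20.0 p [0.6514 0.051  0.146 ] F [ 0.6  1.5 -1.9] M [ 0.08 -0.12  0.29] op 0.226 q [-0.08  0.32  1.7   0.    1.12 -0.36]
yang 16.08 tilt [ 0.02 -0.02] Ftool [1.3 1.  1.9] Mtool [-0.14   0.045 -0.289]
```

Request:
apply_moves --moves '[[[0, 0, 0.0002, 0, 0, 8, 1], [0, 0, 0.0002, 0, 0, 8, 1]]]'

```text
time: 20.2
eef_pos: [0.6515, 0.0512, 0.1457]
tcp_rot: [0.71, 0.704, 0.0, 0.0]
contact_force: [1.0, 0.7, -2.3]
opening: 0.223
```

```bash
python3 -c "
from h import *
turn()"
```

```text
t 20.2 p [0.6515 0.0512 0.1457] F [ 1.   0.7 -2.3] M [ 0.09 -0.13  0.25] op 0.223 q [-0.08  0.32  1.7   0.    1.12 -0.07]
yang -0.45 tilt [0.   0.01] Ftool [0.7 1.  2.3] Mtool [-0.128  0.092 -0.249]
```

Request:
apply_moves --moves '[[[0, 0, 0.0002, 0, 0, 8, 1], [0, 0, 0.0002, 0, 0, 8, 1]]]'

```text
time: 20.4
eef_pos: [0.6517, 0.0513, 0.1453]
tcp_rot: [0.804, 0.595, 0.0, 0.0]
contact_force: [1.4, 0.0, -1.2]
opening: 0.225
```

```bash
python3 -c "
from h import *
turn()"
```

```text
t 20.4 p [0.6517 0.0513 0.1453] F [ 1.4  0.  -1.2] M [ 0.11 -0.15  0.24] op 0.225 q [-0.08  0.32  1.7  -0.    1.12  0.22]
yang -16.99 tilt [-0.    0.05] Ftool [0.4 1.4 1.2] Mtool [-0.114  0.153 -0.244]
```

Request:
apply_moves --moves '[[[0, 0, 0.0002, 0, 0, 8, 1], [0, 0, 0.0002, 0, 0, 8, 1]]]'

```text
time: 20.6
eef_pos: [0.6519, 0.0513, 0.1449]
tcp_rot: [0.881, 0.473, 0.001, 0.001]
contact_force: [2.4, 0.5, -2.0]
opening: 0.224
```

```bash
python3 -c "
from h import *
turn()"
```

```text
t 20.6 p [0.6519 0.0513 0.1449] F [ 2.4  0.5 -2. ] M [ 0.18 -0.1   0.28] op 0.224 q [-0.08  0.32  1.7  -0.    1.12  0.51]
yang -33.53 tilt [0.02 0.09] Ftool [1.7 1.7 2. ] Mtool [ 0.013  0.206 -0.282]
```

Request:
apply_moves --moves '[[[0, 0, 0.0002, 0, 0, 8, 1], [0, 0, 0.0002, 0, 0, 7, 1]]]'

```text
time: 20.8
eef_pos: [0.6521, 0.0513, 0.1446]
tcp_rot: [0.937, 0.35, 0.001, 0.001]
contact_force: [0.3, 1.1, -1.7]
opening: 0.223
```

```bash
python3 -c "
from h import *
turn()"
```

```text
t 20.8 p [0.6521 0.0513 0.1446] F [ 0.3  1.1 -1.7] M [ 0.21 -0.07  0.26] op 0.223 q [-0.08  0.32  1.7  -0.    1.12  0.78]
yang -49.06 tilt [0.07 0.12] Ftool [ 1.  -0.6  1.7] Mtool [ 0.112  0.196 -0.26 ]
```

Request:
apply_moves --moves '[[[0, 0, 0.0002, 0, 0, 8, 1], [0, 0, 0.0002, 0, 0, 7, 1]]]'

```text
time: 21.0
eef_pos: [0.6524, 0.0513, 0.1442]
tcp_rot: [0.975, 0.22, 0.001, 0.001]
contact_force: [1.3, 0.4, -1.4]
opening: 0.221
```

```bash
python3 -c "
from h import *
turn()"
```

```text
t 21.0 p [0.6524 0.0513 0.1442] F [ 1.3  0.4 -1.4] M [ 0.21 -0.13  0.26] op 0.221 q [-0.08  0.32  1.7  -0.    1.12  1.05]
yang -64.57 tilt [0.13 0.12] Ftool [1.4 0.2 1.4] Mtool [ 0.131  0.206 -0.261]
```

Request:
apply_moves --moves '[[[0, 0, 0.0002, 0, 0, 8, 1], [0, 0, 0.0002, 0, 0, 7, 1]]]'

```text
time: 21.2
eef_pos: [0.6526, 0.0512, 0.1439]
tcp_rot: [0.996, 0.086, 0.002, 0.001]
contact_force: [1.9, -0.2, -2.7]
opening: 0.222
```

```bash
python3 -c "
from h import *
turn()"
```

```text
t 21.2 p [0.6526 0.0512 0.1439] F [ 1.9 -0.2 -2.7] M [ 0.12 -0.15  0.25] op 0.222 q [-0.08  0.32  1.7  -0.    1.12  1.32]
yang -80.09 tilt [0.2  0.11] Ftool [1.8 0.5 2.7] Mtool [ 0.097  0.166 -0.254]
```

Request:
apply_moves --moves '[[[0, 0, 0.0002, 0, 0, 8, 1], [0, 0, 0.0002, 0, 0, 7, 1]]]'

```text
time: 21.4
eef_pos: [0.6528, 0.051, 0.1435]
tcp_rot: [0.999, -0.049, 0.002, 0.001]
contact_force: [0.3, 0.2, -2.0]
opening: 0.227
```

```bash
python3 -c "
from h import *
turn()"
```

```text
t 21.4 p [0.6528 0.051  0.1435] F [ 0.3  0.2 -2. ] M [ 0.21 -0.11  0.27] op 0.227 q [-0.08  0.32  1.7  -0.    1.12  1.59]
yang -95.6 tilt [0.26 0.07] Ftool [ 0.3 -0.2  2. ] Mtool [ 0.219  0.09  -0.267]
```

Request:
apply_moves --moves '[[[0, 0, 0.0002, 0, 0, 8, 1], [0, 0, 0.0002, 0, 0, 7, 1]]]'

```text
time: 21.6
eef_pos: [0.6529, 0.0507, 0.1432]
tcp_rot: [0.983, -0.183, 0.003, 0.001]
contact_force: [-0.5, -0.4, -1.5]
opening: 0.221
```

```bash
python3 -c "
from h import *
turn()"
```

```text
t 21.6 p [0.6529 0.0507 0.1432] F [-0.5 -0.4 -1.5] M [ 0.14 -0.07  0.24] op 0.221 q [-0.08  0.32  1.7  -0.    1.11  1.86]
yang -111.11 tilt [0.32 0.02] Ftool [-0.4  0.6  1.5] Mtool [ 0.156  0.012 -0.239]
```

Request:
apply_moves --moves '[[[0, 0, 0.0002, 0, 0, 8, 1], [0, 0, 0.0002, 0, 0, 7, 1]]]'

```text
time: 21.8
eef_pos: [0.6529, 0.0503, 0.1429]
tcp_rot: [0.949, -0.314, 0.003, 0.001]
contact_force: [0.1, -0.6, -2.0]
opening: 0.228
```

```bash
python3 -c "
from h import *
turn()"
```

```text
t 21.8 p [0.6529 0.0503 0.1429] F [ 0.1 -0.6 -2. ] M [ 0.13 -0.13  0.26] op 0.228 q [-0.08  0.32  1.7  -0.    1.11  2.13]
yang -126.62 tilt [ 0.34 -0.04] Ftool [0.4 0.4 2. ] Mtool [ 0.182  0.022 -0.262]
```

Request:
apply_moves --moves '[[[0, 0, 0.0002, 0, 0, 8, 1], [0, 0, 0.0002, 0, 0, 7, 1]]]'

```text
time: 22.0
eef_pos: [0.6528, 0.0501, 0.1425]
tcp_rot: [0.898, -0.439, 0.003, 0.001]
contact_force: [0.3, 0.0, -1.9]
opening: 0.226
```

```bash
python3 -c "
from h import *
turn()"
```

```text
t 22.0 p [0.6528 0.0501 0.1425] F [ 0.3  0.  -1.9] M [ 0.08 -0.08  0.3 ] op 0.226 q [-0.08  0.32  1.7  -0.    1.11  2.41]
yang -142.12 tilt [ 0.35 -0.09] Ftool [ 0.1 -0.2  1.9] Mtool [ 0.109 -0.016 -0.299]
```

Request:
apply_moves --moves '[[[0, 0, 0.0002, 0, 0, 8, 1]]]'

```text
time: 22.1
eef_pos: [0.6527, 0.0499, 0.1424]
tcp_rot: [0.864, -0.503, 0.003, 0.001]
contact_force: [1.3, -0.6, -1.7]
opening: 0.217
```

```bash
python3 -c "
from h import *
turn()"
```

```text
t 22.1 p [0.6527 0.0499 0.1424] F [ 1.3 -0.6 -1.7] M [ 0.07 -0.06  0.33] op 0.217 q [-0.08  0.32  1.7  -0.    1.11  2.55]
yang -150.37 tilt [ 0.36 -0.13] Ftool [ 1.2 -0.8  1.7] Mtool [ 0.094 -0.034 -0.329]
```

Request:
apply_moves --moves '[[[0, 0, 0.0001, 0, 0, 5, 1]]]'

```text
time: 22.2
eef_pos: [0.6526, 0.0499, 0.1423]
tcp_rot: [0.841, -0.541, 0.003, 0.001]
contact_force: [0.8, -0.1, -2.2]
opening: 0.226
```

```bash
python3 -c "
from h import *
turn()"
```

```text
t 22.2 p [0.6526 0.0499 0.1423] F [ 0.8 -0.1 -2.2] M [ 0.11 -0.11  0.27] op 0.226 q [-0.08  0.32  1.7  -0.    1.11  2.64]
yang -155.57 tilt [ 0.36 -0.15] Ftool [ 0.4 -0.7  2.2] Mtool [ 0.149 -0.058 -0.269]
```

The 0.33 reading was noise: it's back to drag after 386° turned. The wrist is near its limit, so I'll regrip half a turn back.

Request:
apply_moves --moves '[[[0, 0, 0, 0, 0, 0, -0.4], [0, 0, 0, 0, 0, 0, -0.4], [0, 0, 0, 0, 0, 0, -0.4], [0, 0, 0, 0, 0, 0, -0.4], [0, 0, -0.012, 0, 0, 0, -0.4], [0, 0, -0.018, 0, 0, 0, -0.4], [0, 0, -0.014, 0, 0, 0, -0.4], [0, 0, -0.003, 0, 0, -4, -0.4], [0, 0, 0.001, 0, 0, -8, -0.4], [0, 0, 0.001, 0, 0, -8, -0.4], [0, 0, 0.001, 0, 0, -8, -0.4], [0, 0, 0.001, 0, 0, -8, -0.4]]]'

```text
time: 23.4
eef_pos: [0.6556, 0.0495, 0.1988]
tcp_rot: [0.971, -0.24, 0.009, 0.001]
contact_force: [-0.3, 0.1, -0.4]
opening: 0.699
```

Request:
apply_moves --moves '[[[0, 0, 0.001, 0, 0, -8, -0.4], [0, 0, 0.001, 0, 0, -8, -0.4], [0, 0, 0.001, 0, 0, -8, -0.4], [0, 0, 0.001, 0, 0, -8, -0.4], [0, 0, 0.001, 0, 0, -8, -0.4], [0, 0, 0.001, 0, 0, -8, -0.4], [0, 0, 0.001, 0, 0, -8, -0.4], [0, 0, 0.001, 0, 0, -8, -0.4], [0, 0, 0.001, 0, 0, -8, -0.4], [0, 0, 0.001, 0, 0, -8, -0.4], [0, 0, 0.001, 0, 0, -8, -0.4], [0, 0, 0.001, 0, 0, -8, -0.4]]]'

```text
time: 24.6
eef_pos: [0.6601, 0.0492, 0.2032]
tcp_rot: [0.806, 0.591, 0.012, 0.013]
contact_force: [0.4, -0.2, -0.2]
opening: 0.705
```

Run:
```python
from h import *
plan([.652,.0505,.2],24.4,5,-.4)
```

```text
t 24.6 p [0.6601 0.0492 0.2032] F [ 0.4 -0.2 -0.2] M [ 0.06  0.   -0.01] op 0.705 q [-0.08  0.26  1.66 -0.01  1.19  0.23]
total shift tool [-0.0012 -0.0083  0.0029] turn [  1.99   0.58 -41.9 ]
[[-0.0002, -0.0017, 0.0006, 0.4, 0.1, -8.4, -0.4], [0.0, -0.0017, 0.0006, 0.4, 0.1, -8.4, -0.4], [0.0002, -0.0016, 0.0006, 0.4, 0.1, -8.4, -0.4], [0.0005, -0.0016, 0.0006, 0.4, 0.1, -8.4, -0.4], [0.0007, -0.0015, 0.0006, 0.4, 0.1, -8.4, -0.4]]
```

Request:
apply_moves --moves '[[[0, -0.002, 0, 0.4, 0.1, -8.4, -0.4], [0, -0.002, 0, 0.4, 0.1, -8.4, -0.4], [0, -0.0015, 0, 0.4, 0.1, -8.4, -0.4], [0.0005, -0.0015, 0, 0.4, 0.1, -8.4, -0.4], [0.0005, -0.001, 0, 0.3, 0.1, -7, -0.4], [0, 0, 0, 0, 0, 0, -0.4], [0, 0, 0, 0, 0, 0, -0.4]]]'

```text
time: 25.3
eef_pos: [0.6539, 0.0505, 0.2118]
tcp_rot: [0.544, 0.839, 0.002, 0.005]
contact_force: [0.4, 0.4, 0.2]
opening: 0.702
```

Run:
```python
from h import *
plan([.652,.0505,.1425],24.4,1,-.4)
```

```text
t 25.3 p [0.6539 0.0505 0.2118] F [0.4 0.4 0.2] M [ 0.01  0.07 -0.  ] op 0.702 q [-0.08  0.25  1.65 -0.    1.23 -0.5 ]
total shift tool [ 0.0012 -0.0023  0.0693] turn [ 0.49  0.32 -0.32]
[[0.0012, -0.0023, 0.0693, 0.5, 0.3, -0.3, -0.4]]
```

Request:
apply_moves --moves '[[[0.001, -0.002, 0.002, 0.5, 0.3, -0.3, -0.4], [0, 0, 0.012, 0, 0, 0, -0.4], [0, 0, 0.018, 0, 0, 0, -0.4], [0, 0, 0.018, 0, 0, 0, -0.4], [0, 0, 0.01, 0, 0, 0, -0.4], [0, 0, 0.003, 0, 0, 0, -0.4], [0, 0, 0, 0, 0, 0, -0.4], [0, 0, 0, 0, 0, 0, -0.4]]]'

```text
time: 26.1
eef_pos: [0.6513, 0.0505, 0.1447]
tcp_rot: [0.545, 0.839, -0.0, -0.0]
contact_force: [0.1, -0.4, -0.1]
opening: 0.697
```

Run:
```python
from h import *
plan([.652,.0505,.1425],24.4,1,-.4)
```

```text
t 26.1 p [0.6513 0.0505 0.1447] F [ 0.1 -0.4 -0.1] M [-0.03 -0.03 -0.01] op 0.697 q [-0.08  0.32  1.7  -0.    1.12 -0.5 ]
total shift tool [-0.0003  0.0006  0.0022] turn [-0.06 -0.01 -0.38]
[[-0.0003, 0.0006, 0.0022, -0.1, -0.0, -0.4, -0.4]]
```

Request:
apply_moves --moves '[[[0, 0, 0.002, 0, 0, 0, -0.4], [0, 0, 0, 0, 0, 0, 1], [0, 0, 0, 0, 0, 0, 1], [0, 0, 0, 0, 0, 0, 1], [0, 0, 0, 0, 0, 0, 1], [0, 0, 0, 0, 0, 0, 1], [0, 0, 0, 0, 0, 0, 1], [0, 0, 0.0002, 0, 0, 8, 1], [0, 0, 0.0002, 0, 0, 7, 1]]]'

```text
time: 27.0
eef_pos: [0.6524, 0.0503, 0.1452]
tcp_rot: [0.652, 0.758, 0.0, 0.002]
contact_force: [-1.0, -1.1, 0.3]
opening: 0.222
```

```bash
python3 -c "
from h import *
turn()"
```

```text
t 27.0 p [0.6524 0.0503 0.1452] F [-1.  -1.1  0.3] M [-0.01  0.08  0.22] op 0.222 q [-0.08  0.32  1.7  -0.    1.12 -0.23]
yang 8.66 tilt [-0.12  0.13] Ftool [-1.  -1.2 -0.3] Mtool [ 0.078  0.    -0.222]
```

Request:
apply_moves --moves '[[[0, 0, 0.0002, 0, 0, 8, 1], [0, 0, 0.0002, 0, 0, 7, 1]]]'

```text
time: 27.2
eef_pos: [0.6523, 0.0503, 0.1449]
tcp_rot: [0.748, 0.664, 0.0, 0.002]
contact_force: [-0.7, 0.2, -0.3]
opening: 0.224
```

```bash
python3 -c "
from h import *
turn()"
```

```text
t 27.2 p [0.6523 0.0503 0.1449] F [-0.7  0.2 -0.3] M [0.02 0.12 0.26] op 0.224 q [-0.08  0.32  1.7  -0.    1.12  0.04]
yang -6.81 tilt [-0.12  0.15] Ftool [ 0.1 -0.7  0.2] Mtool [ 0.121  0.002 -0.258]
```

Request:
apply_moves --moves '[[[0, 0, 0.0002, 0, 0, 8, 1], [0, 0, 0.0002, 0, 0, 7, 1]]]'

```text
time: 27.4
eef_pos: [0.6523, 0.0503, 0.1447]
tcp_rot: [0.83, 0.557, -0.0, 0.002]
contact_force: [-1.1, -0.3, 0.5]
opening: 0.22
```

```bash
python3 -c "
from h import *
turn()"
```

```text
t 27.4 p [0.6523 0.0503 0.1447] F [-1.1 -0.3  0.5] M [0.03 0.13 0.3 ] op 0.22 q [-0.08  0.32  1.7  -0.    1.12  0.31]
yang -22.28 tilt [-0.12  0.18] Ftool [-0.7 -0.9 -0.5] Mtool [ 0.133 -0.023 -0.296]
```

One row this time, to tell noise from a real rise.

Request:
apply_moves --moves '[[[0, 0, 0.0002, 0, 0, 7, 1]]]'

```text
time: 27.5
eef_pos: [0.6522, 0.0503, 0.1447]
tcp_rot: [0.864, 0.504, -0.0, 0.002]
contact_force: [-0.5, 0.8, 1.0]
opening: 0.227
```

```bash
python3 -c "
from h import *
turn()"
```

```text
t 27.5 p [0.6522 0.0503 0.1447] F [-0.5  0.8  1. ] M [0.02 0.12 0.25] op 0.227 q [-0.08  0.32  1.7  -0.    1.12  0.44]
yang -29.49 tilt [-0.13  0.19] Ftool [ 0.4 -0.8 -1.1] Mtool [ 0.11  -0.043 -0.253]
```

Request:
apply_moves --moves '[[[0, 0, 0.0002, 0, 0, 8, 1], [0, 0, 0.0002, 0, 0, 7, 1]]]'

```text
time: 27.7
eef_pos: [0.6521, 0.0504, 0.1445]
tcp_rot: [0.924, 0.383, -0.0, 0.002]
contact_force: [-0.9, -0.2, -0.1]
opening: 0.222
```

```bash
python3 -c "
from h import *
turn()"
```

```text
t 27.7 p [0.6521 0.0504 0.1445] F [-0.9 -0.2 -0.1] M [0.03 0.2  0.32] op 0.222 q [-0.08  0.32  1.7  -0.    1.12  0.71]
yang -44.93 tilt [-0.12  0.23] Ftool [-0.8 -0.5  0.1] Mtool [ 0.162 -0.123 -0.322]
```

Request:
apply_moves --moves '[[[0, 0, 0.0001, 0, 0, 5, 1]]]'

```text
time: 27.8
eef_pos: [0.6521, 0.0504, 0.1445]
tcp_rot: [0.94, 0.341, -0.0, 0.002]
contact_force: [0.0, -1.1, 0.7]
opening: 0.223
```

```bash
python3 -c "
from h import *
turn()"
```

```text
t 27.8 p [0.6521 0.0504 0.1445] F [ 0.  -1.1  0.7] M [0.06 0.08 0.39] op 0.223 q [-0.08  0.32  1.7  -0.01  1.12  0.8 ]
yang -50.09 tilt [-0.12  0.25] Ftool [-0.7  0.8 -0.7] Mtool [ 0.095 -0.026 -0.389]
```

Torque has climbed steadily over the last 20°, from 0.25 to 0.32 to 0.39 N m. That puts the pad at about 95 N, mid-window, so I'll release here.

Request:
apply_moves --moves '[[[0, 0, 0, 0, 0, 0, -0.4], [0, 0, 0, 0, 0, 0, -0.4], [0, 0, 0, 0, 0, 0, -0.4], [0, 0, 0, 0, 0, 0, -0.4], [0, 0, -0.012, 0, 0, 0, -0.4], [0, 0, -0.02, 0, 0, 0, -0.4], [0, 0, -0.025, 0, 0, 0, -0.4], [0, 0, -0.025, 0, 0, 0, -0.4], [0, 0, -0.01, 0, 0, 0, -0.4], [0, 0, 0, 0, 0, 0, -0.4]]]'

```text
time: 28.8
eef_pos: [0.6526, 0.0508, 0.2436]
tcp_rot: [0.939, 0.344, 0.001, 0.003]
contact_force: [-0.4, -0.2, 0.7]
opening: 0.697
```

Run:
```python
from h import *
turn()
im=ctrl.read_camera("scene")[170:290,270:390,::-1]
cv2.imwrite("pics/c7.png",cv2.resize(im,(600,600),interpolation=cv2.INTER_CUBIC))
```

```text
t 28.8 p [0.6526 0.0508 0.2436] F [-0.4 -0.2  0.7] M [-0.03  0.02  0.  ] op 0.697 q [-0.08  0.23  1.62 -0.    1.29  0.79]
yang -49.77 tilt [0.01 0.34] Ftool [-0.4 -0.1 -0.7] Mtool [-0.015 -0.036 -0.003]
```

View pics/c7.png

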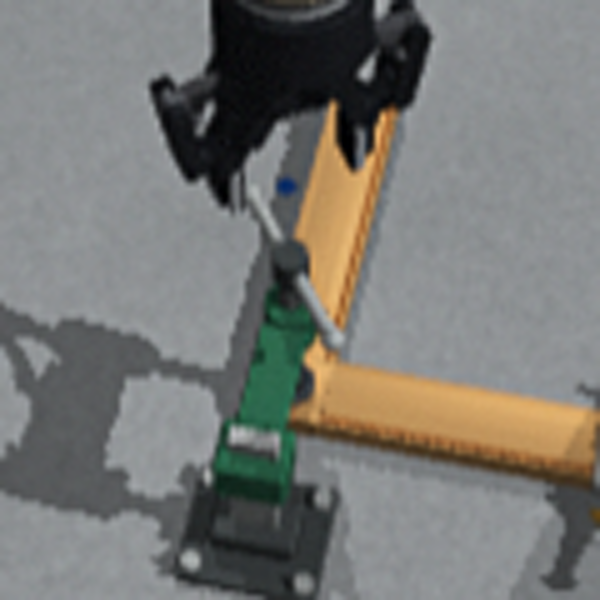

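```bash
python3 -c "
from plant import ctrl
print(ctrl.sign_off())"
```

```text
the job is handed in; nothing more can be done
None
```

The half-lap joint is together and clamped, and the arm is clear above it. I handed the job in at about 29 s. No verdict comes back, so these are only my own checks.

- **Joint:** I slid the loose bar in along the rail's x axis until both shoulders touched. The end shoulder stopped it about 1 mm from where I predicted, at about 7 N. The side shoulder took about 6 N. Pictures taken before and after clamping show no visible gap and the bar unmoved. The camera can only resolve a gap to about 2–3 mm.
- **Clamp:** I wound the T-handle about 460° clockwise, regripping twice. Thread drag was about 0.26 N m throughout. Over the last 20° the torque rose from 0.25 through 0.32 to 0.39 N m. That puts the pad at about 90–100 N, inside the 45–135 N snug window.
- **Uncertainty:** single torque readings scatter by about 0.03 N m, or roughly 20 N at the pad. Two earlier readings of about 0.30–0.33 N m were false alarms. I did not recheck the torque after letting go, but the handle stayed put in the last picture.
- **Other objects:** I kept the arm clear of the tape roll, tub and cup, but did not take a separate final picture of them.

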